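# Fetch the chestpiece from behind

### The job

The chestpiece at the back of the aluminium tray is wanted, but the box of spare tips, the steel canister and the bottle stand in front of it. First stand all three of those on the black rubber mat leaving the chestpiece where it is, then, while they wait there, set the chestpiece down in the middle of the ceramic coaster the same way up as it is now, and finally put each of the three back in the tray, upright, in the very place where it stood at the start. Do not tip anything over, and leave the reflex hammer, the penlight and the mug where they are.

Things in the scene. Friction and masses are not known exactly. Their poses are not given: they have to be found in the camera images.
- tips_box_mid (a point): Clear acrylic box of spare ear tips (black and grey tips inside), square upright block 48 x 48 mm, 90 mm tall, a white line around it 80 mm up where its lid meets it, 150 g. One of the three that stand in a row along the front of the tray. The point is its centre, 45 mm above its underside; z is up when it stands, x and y are square to its sides. Rigid and closed.
- canister_mid (a point): Stainless steel round canister with a flat closed lid, 52 mm diameter, 94 mm tall, 250 g. One of the row of three in front. The point is its centre, 47 mm above its underside; z along its axis, up.
- bottle_mid (a point): White plastic bottle, body 44 mm diameter up to 82 mm, then a shoulder and a 24 mm grey cap, 110 mm tall in all, 140 g. One of the row of three in front. The point is its centre, 55 mm above its underside; z along its axis, up.
- chestpiece_mid (a point): Burgundy plastic stethoscope chestpiece standing alone at the back of the tray behind the row of three, large flat diaphragm (white disc) upwards. 30 mm tall: 45 mm diameter from 19 to 30 mm above its underside, narrow 24 mm waist below that, 36 mm foot. A steel stem of 9 mm diameter sticks out level along its own x to 34 mm from the axis, 12.5 mm above the underside. 60 g. The point is its centre, 15 mm above its underside; z is up.
- mat: Side area: black rubber mat, 260 mm (its x) by 130 mm (its y), 4 mm thick, fixed to the counter, to one side of the tray. The point is the middle of its underside; z up.
- coaster: Square white ceramic tile coaster with a thin blue line, 100 x 100 mm, 8 mm thick, fixed to the counter on the other side of the tray. The point is the middle of its underside; z up.
- tray: Shallow aluminium tray fixed to the counter, 160 mm (its x, pointing away from the robot) by 250 mm (its y), floor 4 mm thick; 3 mm walls stand 20 mm above the counter at the back (+x) and at both sides, the front is open. The row of three stands about 35 mm in front of its middle, about 78 mm apart along its y; the chestpiece about 32 mm behind its middle. The point is the middle of its underside; z up.
- hammer_mid (a point): Bystander, to be left alone: steel reflex hammer with a black rubber head, lying flat on the counter in front of the tray, 136 mm long along its x (from 75 mm behind this point to 61 mm ahead of it), head 50 mm wide at the +x end, 16 mm high. The point is half-way up, about the middle of its length.
- penlight_mid (a point): Bystander, to be left alone: aluminium penlight lying flat on the counter beyond the tray, 130 mm long along its x, 14 mm thick. The point is about its centre.
- cup_mid (a point): Bystander, to be left alone: white ceramic mug standing on the counter beyond the tray, 72 mm diameter, 80 mm tall, handle towards its own +y. The point is its centre, 40 mm up.
Things that resemble listed ones, but are neither listed nor needed, are in the scene too. Leave any turquoise look-alike of the part that bears chestpiece_mid alone.

How it is judged (in metres and radians):
On the way, in this order (a step that is already met when the one before it is completed fails the run):
1. the box of tips, the canister and the bottle all stand released on the mat, the chestpiece still where it was (x of tips_box_mid in the frame of mat between -0.13 and 0.13 m and y of tips_box_mid in the frame of mat between -0.065 and 0.065 m and z of tips_box_mid in the frame of mat below 0.055 m and linear speed of each of tips_box, canister, bottle below 0.02 m/s and angle between each of tips_box_mid, canister_mid, bottle_mid's own z axis and vertical below 0.15 rad and contact force between each of tips_box, canister, bottle and the fingers below 0.05 N and x of canister_mid in the frame of mat between -0.13 and 0.13 m and y of canister_mid in the frame of mat between -0.065 and 0.065 m and z of canister_mid in the frame of mat below 0.057 m and x of bottle_mid in the frame of mat between -0.13 and 0.13 m and y of bottle_mid in the frame of mat between -0.065 and 0.065 m and z of bottle_mid in the frame of mat below 0.065 m and distance of chestpiece_mid from where it was at the start of the episode below 0.02 m), for 0.2 s.
2. the chestpiece stands released in the middle of the coaster while the three still stand on the mat (horizontal distance between chestpiece_mid and coaster below 0.015 m and z of chestpiece_mid in the frame of coaster below 0.029 m and linear speed of each of chestpiece, tips_box, canister, bottle below 0.02 m/s and angle between each of chestpiece_mid, tips_box_mid, canister_mid, bottle_mid's own z axis and vertical below 0.15 rad and contact force between each of chestpiece, tips_box, canister, bottle and the fingers below 0.05 N and x of tips_box_mid in the frame of mat between -0.13 and 0.13 m and y of tips_box_mid in the frame of mat between -0.065 and 0.065 m and z of tips_box_mid in the frame of mat below 0.055 m and x of canister_mid in the frame of mat between -0.13 and 0.13 m and y of canister_mid in the frame of mat between -0.065 and 0.065 m and z of canister_mid in the frame of mat below 0.057 m and x of bottle_mid in the frame of mat between -0.13 and 0.13 m and y of bottle_mid in the frame of mat between -0.065 and 0.065 m and z of bottle_mid in the frame of mat below 0.065 m), for 0.2 s.
At the end, for the whole second after the job is handed in: The chestpiece stands the same way up on the coaster, within 15 mm of its middle; the box of tips, the canister and the bottle each stand upright within 15 mm of where they stood at the start; all are released and at rest (horizontal distance between chestpiece_mid and coaster below 0.015 m and z of chestpiece_mid in the frame of coaster below 0.029 m and linear speed of each of chestpiece, tips_box, canister, bottle below 0.02 m/s and angle between each of chestpiece_mid, tips_box_mid, canister_mid, bottle_mid's own z axis and vertical below 0.15 rad and contact force between each of chestpiece, tips_box, canister, bottle and the fingers below 0.05 N and distance of each of tips_box_mid, canister_mid, bottle_mid from where it was at the start of the episode below 0.015 m and angular speed of each of tips_box, canister, bottle, chestpiece below 0.2 rad/s); the robot touches nothing.
It fails at once if one of the four handled things is tipped over (more than about 55 degrees) (angle between any of tips_box_mid, canister_mid, bottle_mid, chestpiece_mid's own z axis and vertical above 0.95 rad).
It fails at once if the reflex hammer, the penlight or the mug is moved by more than 20 mm (distance of any of hammer_mid, penlight_mid, cup_mid from where it was at the start of the episode above 0.02 m).
It also fails if it takes over 133 s, if anything falls off the work surface, if the arm or the gripper's body presses on something with over 40 N, if the wrist force passes 120 N, or if a joint passes its speed limit or range.

### The arm

A 6-joint arm with a two-finger parallel gripper is mounted at the origin on the work surface. World frame = base frame: x ahead of the robot, y to its left, z up, the work surface at z = 0. Lengths are in m, angles in degrees, forces in N, time in s.
With the tool pointing down it reaches from about 0.375 to 0.9 m from the base axis. Payload 3.1 kg.
Tool frame: the origin (TCP) lies on the centre line of the jaws, within the pads' length; the fingertips stand 25 mm ahead of it and the grasp point (between the pads) lies 6 mm ahead of it; z points along the fingers, y is the line along which they close (so a half turn about z gives the same grasp; the last joint's range is limited). The gripper opens to 87 mm and grips with 3 to 60 N. Pads are 19 mm wide; open, the fingers measure 117 mm over their backs; the gripper's body (75 mm by 190 mm) begins 51 mm behind the grasp point.
Start: joints at [56.408, 30.224, 82.088, -0, 67.689, -10.227], TCP at [0.248, 0.574, 0.248] pointing down, gripper open.
Joint ranges: [-176.69, 176.69], [-43.24, 126.21], [12.49, 139.97], [-82, 262], [0, 151.66], [-163.58, 163.58]. Speed limits (degrees/s): [159.86, 159.86, 180, 180, 180, 180].

### API

Orientations are given as a 3x3 rotation matrix whose columns are the frame's x, y, z axes.
In Python, from rig import bot, cams, models gives the robot as it stands. The module is installed in compiled form; this text tells all that it offers.
- The arm moves only by the shell command python3 -m handwheel 'ROWS' [OPENING]. ROWS is JSON, a list of rows, each a list of 6 numbers: the shift along the world's x, y, z each as a share of 1 m, from -1 to 1, then the turn, a rotation vector about the world's x, y, z each as a share of 2 rad, from -1 to 1. In form: [[dx, dy, dz, wx, wy, wz], ...]. A call has exactly 8 rows; each row is the pose to reach, as a shift and turn from the pose commanded when the call began; what a row does not reach only later rows make up. A row lasts 1/12 s, in which the tool goes at most 41.7 mm and 7.16 degrees, less where a joint would pass 70% of its speed; a pose out of reach is approached as far as the arm can. A call with a number of a shift or a turn outside -1 to 1 is refused whole. A call with a gripper value outside its range is refused whole. OPENING is the opening, from -1 (shut) to 1 (fully open), so that 0 is half open, set as the call begins (- or left out, the last holds). The fingers move at their own pace and stop on an object; the grip force is fixed at half the most. Time passes only in rows, so rows that repeat a pose let the fingers close, or fill a call up. It gives the time, the measured TCP pose, the force, the opening and the grip force at its end, in the units of the state.
- bot.read_state(): the state, without advancing time (a new reading comes with each control period).
- cams.capture(name): name is "scene" or "top" or "wrist"; returns (picture, depth): 400x640x3 uint8, blue, green, red; 400x640 float32, m along the optical axis (not along the pixel's ray), 0 where there is no reading.
- cams.calibration(name): a dict with "mtx" (3x3 intrinsics, pixels), "R" (3x3) and "t" (3): a world point X has camera coordinates R X + t; the wrist camera has in their place "tool_from_camera" (4x4, takes a point from camera to tool coordinates, whose origin is the TCP and whose axes are the flange's). Camera axes: x right, y down, z forward; pixel columns grow to the right and rows downward; lengths in m; the calibration is good to about 2 mm. A picture is of the moment at which its call begins: read the wrist's pose just before it. calibration takes no time and is no camera call.
- bot.hand_in(): hands the job in; it is judged then, once.
Trained networks look in the newest picture that a camera, given by its name, has taken for a name from the list of things; names that differ only in an ending like _2 or _b are one class to them, and where a whole thing is asked for, a point or a joint stands for the part that bears it (a point fixed in the world has none). Each returns a list of dicts, best first, with "conf" (0 to 1); they miss things now and then, are a little off and sometimes report something else, mostly with a low value. They report only what shows in the picture. A call takes as long as a camera call. They do not tell look-alikes from the thing itself.
- models.spot_in(query, camera): "position" ([column, row] in pixels, amid what is visible of it).
- models.tip_of(query, camera): "position" ([column, row] in pixels: a listed point, or the origin of a listed thing).
The state is a dict: "time_s": time; "joint_positions": joint angles; "qvel": joint speeds; "tau": joint torques, N m; "position": TCP position; "tcp_rot": TCP orientation; "force": force on the tool from outside, world axes, zero at the start; "moment": the same for the moment, N m; "opening": opening from 0.0 (shut) to 1.0 (fully open); "grasp_force": force on a finger pad.
Only numpy, scipy, OpenCV 4.12 (cv2) and the standard library are available. Lean on these libraries where they do the work, as an engineer would, in place of code of your own. Each camera call takes 0.05 s, during which the arm holds its last target. There are 200 camera calls.

## Working session

There is one attempt and no reset: what is moved stays moved. The work goes in short steps, Python scripts to look and compute and a shell command to move; the robot and the scene stay as the last step left them, time stands still between calls to the robot, and variables do not carry over. Pictures are saved under pics/ and viewed, at most 14 in all, crops included, and the job is handed in when it is done.

```bash
mkdir -p pics; cat > h.py <<'E'
import numpy as np, cv2
from rig import bot, cams, models
def pose():
    s=bot.read_state(); T=np.eye(4); T[:3,:3]=s["tcp_rot"]; T[:3,3]=s["position"]; return T
def cam2world(name,T=None):
    c=cams.calibration(name); K=np.array(c["mtx"])
    if name=="wrist": return K,(pose() if T is None else T)@np.array(c["tool_from_camera"])
    M=np.eye(4); M[:3,:3]=c["R"]; M[:3,3]=np.ravel(c["t"]); return K,np.linalg.inv(M)
def ray(K,W,px):
    d=W[:3,:3]@np.linalg.solve(K,[px[0],px[1],1.]); return W[:3,3],d
def atz(K,W,px,z):
    o,d=ray(K,W,px); return o+d*(z-o[2])/d[2]
def cloud(K,W,D):
    v,u=np.mgrid[:D.shape[0],:D.shape[1]]
    P=np.stack([(u-K[0,2])/K[0,0]*D,(v-K[1,2])/K[1,1]*D,D],-1)
    return P@W[:3,:3].T+W[:3,3]
E
python3 - <<'E'
from h import *
s=bot.read_state(); print(s["position"],s["time_s"],s["opening"],np.round(s["tcp_rot"],2).tolist())
names=["tips_box_mid","canister_mid","bottle_mid","chestpiece_mid","mat","coaster","tray","hammer_mid","penlight_mid","cup_mid"]
for c in ["top","scene"]:
    im,D=cams.capture(c); cv2.imwrite(f"pics/{c}0.png",im); np.save(f"{c}_D.npy",D)
    K,W=cam2world(c); P=cloud(K,W,D)
    print(c,"cam at",W[:3,3].round(3))
    for n in names:
        for r in models.tip_of(n,c)[:2]:
            p=r["position"]; u,v=np.clip(np.round(p).astype(int),0,[639,399])
            print(n,np.round(p,1),round(r["conf"],2),P[v,u].round(3))
E
```

```text
[0.24743815 0.57318355 0.24657065] 0.0 0.9990645482105743 [[-0.92, 0.4, -0.0], [0.4, 0.92, -0.0], [0.0, -0.0, -1.0]]
top cam at [0.423 0.016 1.126]
tips_box_mid [332.4 215.9] 0.7 [ 0.559 -0.025  0.095]
canister_mid [300.9 221.6] 0.92 [0.547 0.04  0.101]
bottle_mid [269.4 229.2] 0.88 [0.534 0.106 0.101]
chestpiece_mid [314.4 192.1] 0.55 [0.622 0.012 0.035]
chestpiece_mid [333.3 107.6] 0.52 [ 0.817 -0.035  0.032]
mat [181.3 249.2] 0.77 [0.503 0.31  0.007]
coaster [455.8 256.6] 0.78 [ 0.473 -0.301  0.011]
tray [300.6 210.9] 0.81 [0.571 0.04  0.096]
hammer_mid [327.7 301.6] 0.87 [ 0.381 -0.015  0.002]
hammer_mid [267.6 227.6] 0.74 [0.534 0.107 0.116]
penlight_mid [374.4 142.9] 0.64 [ 0.737 -0.128  0.015]
penlight_mid [303.8 222.8] 0.16 [0.545 0.034 0.099]
cup_mid [282.3 134.7] 0.71 [0.762 0.083 0.006]
cup_mid [333.7 212.6] 0.65 [ 0.565 -0.029  0.098]
scene cam at [ 1.122 -0.483  0.78 ]
tips_box_mid [286.7 206.4] 0.95 [ 0.592 -0.054  0.086]
canister_mid [309.2 289.6] 0.23 [ 0.74  -0.131  0.012]
bottle_mid [322.1 171.1] 0.79 [0.551 0.091 0.07 ]
chestpiece_mid [322.4 215.7] 0.84 [0.63  0.014 0.034]
chestpiece_mid [371.3 287. ] 0.7 [ 0.828 -0.048  0.03 ]
mat [368.9 142.2] 0.87 [0.502 0.323 0.004]
coaster [163.  264.4] 0.91 [ 0.48  -0.304  0.009]
tray [316.9 211.4] 0.73 [0.612 0.016 0.035]
hammer_mid [248.6 181.2] 0.9 [ 0.392 -0.009 -0.002]
penlight_mid [306.8 290.8] 0.91 [ 0.739 -0.136  0.012]
cup_mid [382.7 228.5] 0.87 [0.768 0.053 0.074]
cup_mid [317.9 209.8] 0.26 [0.609 0.022 0.032]
```

```bash
python3 - <<'E'
import cv2
a=cv2.imread("pics/top0.png"); cv2.imwrite("pics/top0c.png",cv2.resize(a[60:360,120:520],None,fx=2,fy=2,interpolation=cv2.INTER_CUBIC))
a=cv2.imread("pics/scene0.png"); cv2.imwrite("pics/scene0c.png",cv2.resize(a[80:330,110:470],None,fx=2.2,fy=2.2,interpolation=cv2.INTER_CUBIC))
E
```

```text
(no output)
```

View pics/top0c.png

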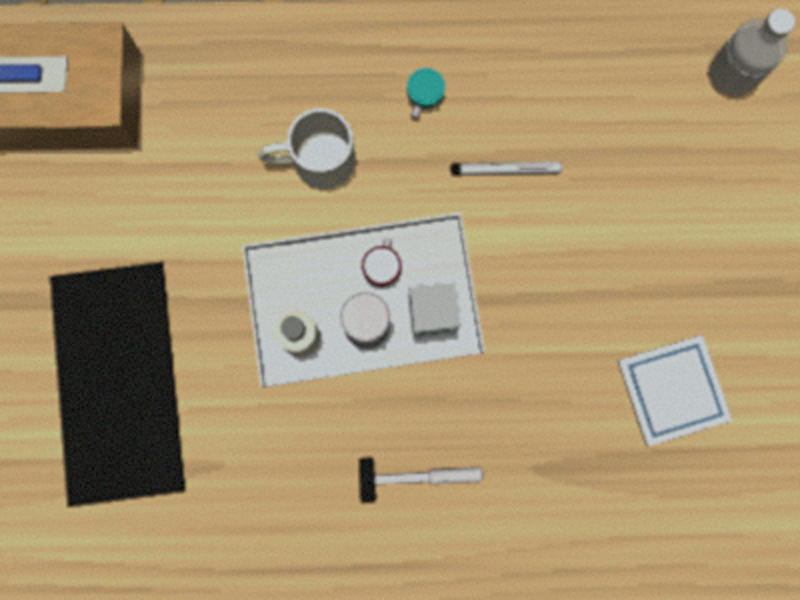

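View pics/scene0c.png

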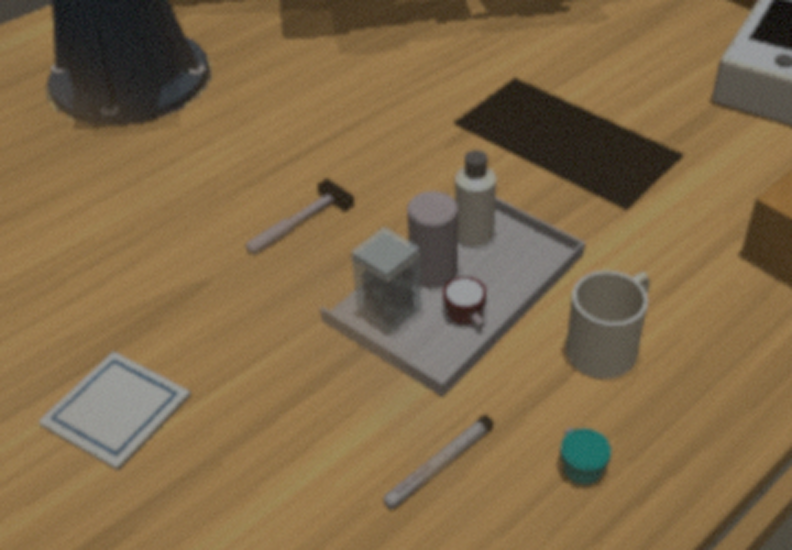

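The burgundy, white-disc chestpiece is in the tray at about (311,193) in the top picture. A turquoise look-alike is at about (333,104), beyond the tray, and is to be left alone. Next I fit positions from both depth views.

```bash
python3 - <<'E'
from h import *
for c in ["top","scene"]:
    im=cv2.imread(f"pics/{c}0.png"); D=np.load(f"{c}_D.npy"); K,W=cam2world(c); P=cloud(K,W,D)
    ok=(D>0)&(abs(P[...,0]-.58)<.12)&(abs(P[...,1]-.03)<.16)
    def rep(n,m):
        Q=P[m][:,:2].astype(np.float32); (cx,cy),r=cv2.minEnclosingCircle(Q); R=cv2.minAreaRect(Q*1000)
        print(c,n,m.sum(),"mean",P[m].mean(0).round(4),"medz",np.median(P[m][:,2]).round(4),"circ",np.round([cx,cy,r],4),"rect",np.round(R[0],1),np.round(R[1],1),round(R[2],1))
    def near(x,y,r): return np.hypot(P[...,0]-x,P[...,1]-y)<r
    z=P[...,2]
    rep("boxtop",ok&(z>.083)&near(.552,-.032,.045))
    rep("cantop",ok&(z>.085)&near(.542,.038,.04))
    rep("bottlecap",ok&(z>.1)&near(.53,.11,.045))
    rep("bottlebody",ok&(z>.03)&near(.53,.11,.045))
    rep("chest",ok&(z>.022)&near(.62,.013,.032)&(z<.05))
    L=im.max(2).astype(int)
    rep("mat",(D>0)&(L<45)&(abs(P[...,0]-.5)<.16)&(abs(P[...,1]-.31)<.1)&(z<.02)&(z>-.01))
    rep("coaster",(D>0)&near(.475,-.302,.09)&((im[...,0].astype(int)-im[...,2])>-15))
    # colour based burgundy
    rep("tips",(D>0)&near(.62,.013,.05)&((im[...,2].astype(int)-im[...,1])>25)&(z>.015)&(z<.05))
E
```

```text
top boxtop 541 mean [ 0.565  -0.0349  0.0947] medz 0.0949 circ [ 0.5649 -0.0344  0.0327] rect [565.8 -34.9] [48.5 48.1] 5.2
top cantop 494 mean [0.5549 0.0377 0.0985] medz 0.0987 circ [0.5554 0.038  0.026 ] rect [555.6  37.9] [49.9 51.6] 89.0
top bottlecap 117 mean [0.5433 0.1116 0.1144] medz 0.1148 circ [0.5438 0.112  0.0121] rect [543.6 111.9] [22.7 22.7] 0.5
top bottlebody 397 mean [0.5407 0.1094 0.0929] medz 0.0912 circ [0.5437 0.1118 0.0221] rect [543.5 111.2] [42.  43.1] 88.9
top chest 327 mean [0.6203 0.0202 0.0349] medz 0.0351 circ [0.6236 0.0207 0.0255] rect [620.8  20.7] [44.5 44.3] 33.7
top mat 6397 mean [0.4974 0.3175 0.0046] medz 0.0046 circ [0.5    0.3182 0.1412] rect [499.9 317.8] [254.7 127.3] 6.3
top coaster 1961 mean [ 0.478  -0.3043  0.0093] medz 0.0093 circ [ 0.4786 -0.3047  0.068 ] rect [ 478.3 -304.5] [ 98.4 100. ] 15.8
top tips 52 mean [0.6165 0.0176 0.0344] medz 0.0344 circ [0.6217 0.0184 0.0234] rect [620.5  19.5] [41.3 41.8] 38.4
scene boxtop 458 mean [ 0.568  -0.0367  0.0923] medz 0.0932 circ [ 0.5633 -0.026   0.0416] rect [564.5 -24.2] [50.5 76.1] 5.0
scen
[... 155 characters left out ...]
0.1104] medz 0.1126 circ [0.5452 0.1103 0.014 ] rect [544.5 108.7] [20.9 26.4] 45.3
scene bottlebody 542 mean [0.5528 0.1015 0.0761] medz 0.0794 circ [0.5446 0.1078 0.0229] rect [546.8 107.5] [41.8 40.4] 41.6
scene chest 295 mean [0.6233 0.016  0.0326] medz 0.0335 circ [0.6248 0.0193 0.027 ] rect [620.1  19.1] [44.3 46.9] 35.4
scene mat 2119 mean [0.5026 0.3171 0.0037] medz 0.0037 circ [0.5015 0.3154 0.1368] rect [500. 317.] [251.3 125. ] 7.0
scene coaster 1771 mean [ 0.4806 -0.3069  0.0082] medz 0.0082 circ [ 0.4789 -0.3058  0.0678] rect [ 478.7 -305.7] [100.2  97.7] 15.5
scene tips 1 mean [0.6372 0.0035 0.0346] medz 0.0346 circ [6.372e-01 3.500e-03 1.000e-04] rect [637.2   3.5] [0. 0.] 0.0
```

```bash
python3 -m handwheel '[[0.02,-0.03,0,0,0,-0.03],[0.04,-0.06,0,0,0,-0.06],[0.06,-0.09,0,0,0,-0.09],[0.08,-0.12,0,0,0,-0.12],[0.1,-0.15,0,0,0,-0.16],[0.12,-0.18,0,0,0,-0.2],[0.14,-0.21,0,0,0,-0.24],[0.148,-0.232,-0.014,0,0,-0.2645]]' 1
python3 -m handwheel '[[0.02,-0.03,0,0,0,-0.03],[0.04,-0.06,0,0,0,-0.06],[0.06,-0.09,0,0,0,-0.09],[0.08,-0.12,0,0,0,-0.12],[0.1,-0.15,0,0,0,-0.16],[0.12,-0.18,0,0,0,-0.2],[0.14,-0.21,0,0,0,-0.24],[0.148,-0.232,-0.014,0,0,-0.2645]]'
python3 - <<'E'
from h import *
T=pose(); print(T.round(4)); im,D=cams.capture("wrist"); cv2.imwrite("pics/w1.png",im)
K,W=cam2world("wrist",T); P=cloud(K,W,D); z=P[...,2]
for n,x,y,a,b,r in [("box",.565,-.035,.083,.1,.045),("can",.5555,.0375,.085,.105,.035),("cap",.544,.111,.1,.12,.03),("chest",.6205,.02,.028,.04,.04)]:
    m=(D>0)&(np.hypot(P[...,0]-x,P[...,1]-y)<r)&(z>a)&(z<b)
    if m.sum()<20: print(n,m.sum()); continue
    Q=P[m][:,:2].astype(np.float32); R=cv2.minAreaRect(Q*1000); print(n,m.sum(),np.median(z[m]).round(4),np.round(cv2.minEnclosingCircle(Q)[0],4),np.round(R[0],1),np.round(R[1],1),round(R[2],1))
E
```

```text
time_s: 1.77
position: [0.4001, 0.3407, 0.2359]
tcp_rot: [[-0.588, 0.809, 0.008], [0.809, 0.588, 0.003], [-0.002, 0.008, -1.0]]
force: [-0.3, 0.5, 0.1]
opening: 0.997
grasp_force: 0.0
time_s: 2.43
position: [0.549, 0.107, 0.2221]
tcp_rot: [[-0.1, 0.995, 0.01], [0.995, 0.1, -0.001], [-0.002, 0.01, -1.0]]
force: [1.3, 0.6, 1.1]
opening: 0.997
grasp_force: 0.0
[[-9.960e-02  9.950e-01  9.800e-03  5.490e-01]
 [ 9.950e-01  9.960e-02 -7.000e-04  1.070e-01]
 [-1.700e-03  9.700e-03 -1.000e+00  2.221e-01]
 [ 0.000e+00  0.000e+00  0.000e+00  1.000e+00]]
box 0
can 881 0.097 [0.5556 0.0381] [557.7  37.3] [52.2 46.5] 71.0
cap 688 0.1129 [0.5439 0.1121] [543.9 112.3] [23.7 23.8] 35.7
chest 149 0.0333 [0.6207 0.0201] [625.6  18.3] [43.7 30.5] 73.6
```

View pics/w1.png

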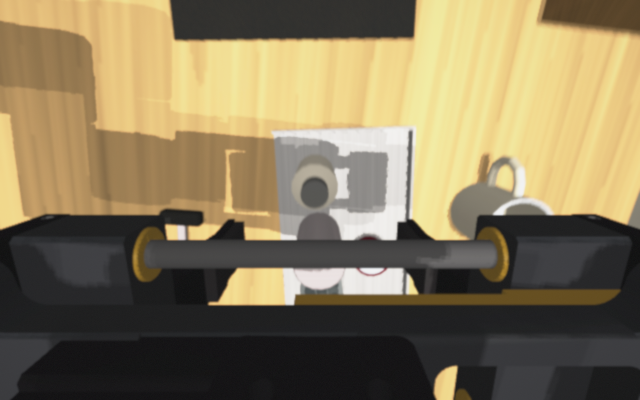

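The wrist view shows the bottle cap at (314,192), the canister at (320,275) and the burgundy rim at (372,255); the fitted positions agree with the top view. I settle and correct above the bottle.

```bash
python3 -m handwheel '[[-0.003,0.003,-0.02,0,0,0],[-0.004,0.004,-0.05,0,0,0],[-0.004,0.004,-0.06,0,0,0],[-0.004,0.004,-0.06,0,0,0],[-0.004,0.004,-0.06,0,0,0],[-0.004,0.004,-0.06,0,0,0],[-0.004,0.004,-0.06,0,0,0],[-0.004,0.004,-0.06,0,0,0]]'
```

```text
time_s: 3.15
position: [0.5407, 0.114, 0.1609]
tcp_rot: [[-0.105, 0.994, 0.003], [0.994, 0.105, 0.0], [-0.0, 0.003, -1.0]]
force: [0.4, -0.6, 0.3]
opening: 1.001
grasp_force: 0.0
```

```bash
python3 -m handwheel '[[0.003,-0.0025,-0.02,0,0,0],[0.003,-0.0025,-0.04,0,0,0],[0.003,-0.0025,-0.06,0,0,0],[0.003,-0.0025,-0.075,0,0,0],[0.003,-0.0025,-0.085,0,0,0],[0.003,-0.0025,-0.085,0,0,0],[0.003,-0.0025,-0.085,0,0,0],[0.003,-0.0025,-0.085,0,0,0]]'
python3 -m handwheel '[[0,0,0,0,0,0],[0,0,0,0,0,0],[0,0,0,0,0,0],[0,0,0,0,0,0],[0,0,0,0,0,0],[0,0,0,0,0,0],[0,0,0,0,0,0],[0,0,0,0,0,0]]' -1
```

```text
time_s: 3.82
position: [0.5437, 0.1113, 0.0755]
tcp_rot: [[-0.105, 0.994, 0.002], [0.994, 0.105, 0.0], [-0.0, 0.002, -1.0]]
force: [-0.7, -0.1, -0.2]
opening: 0.995
grasp_force: 0.0
time_s: 4.48
position: [0.5433, 0.1112, 0.0746]
tcp_rot: [[-0.105, 0.995, 0.001], [0.995, 0.105, 0.0], [-0.0, 0.001, -1.0]]
force: [-0.7, -0.1, -1.2]
opening: 0.498
grasp_force: 29.9
```

```bash
python3 -m handwheel '[[0,0,0.005,0,0,0],[0,0,0.015,0,0,0],[0,0,0.03,0,0,0],[0,0,0.05,0,0,0],[0,0,0.07,0,0,0],[0,0,0.085,0,0,0],[0,0,0.09,0,0,0],[0,0,0.09,0,0,0]]'
python3 -m handwheel '[[0.002,0.015,0,0,0,0],[0.006,0.045,0,0,0,0],[0.012,0.09,0,0,0,0],[0.019,0.145,0,0,0,0],[0.025,0.19,0,0,0,0],[0.03,0.225,0,0,0,0],[0.032,0.24,0,0,0,0],[0.032,0.245,0,0,0,0]]'
python3 -m handwheel '[[0,0,0,0,0,0],[0,0,-0.02,0,0,0],[0,0,-0.045,0,0,0],[0,0,-0.065,0,0,0],[0,0,-0.08,0,0,0],[0,0,-0.086,0,0,0],[0,0,-0.089,0,0,0],[0,0,-0.089,0,0,0]]'
```

```text
time_s: 5.15
position: [0.5436, 0.1113, 0.1664]
tcp_rot: [[-0.105, 0.994, 0.004], [0.994, 0.105, -0.0], [-0.0, 0.004, -1.0]]
force: [0.4, 0.2, -2.5]
opening: 0.497
grasp_force: 29.9
time_s: 5.82
position: [0.5744, 0.3618, 0.1631]
tcp_rot: [[-0.109, 0.994, 0.0], [0.994, 0.109, 0.003], [0.003, 0.001, -1.0]]
force: [0.8, -0.0, -1.4]
opening: 0.496
grasp_force: 29.9
time_s: 6.48
position: [0.5742, 0.3546, 0.0753]
tcp_rot: [[-0.104, 0.995, -0.002], [0.995, 0.104, -0.001], [-0.001, -0.003, -1.0]]
force: [-0.6, 0.4, -0.9]
opening: 0.5
grasp_force: 29.9
```

```bash
python3 -m handwheel '[[0,0,0,0,0,0],[0,0,0,0,0,0],[0,0,0,0,0,0],[0,0,0,0,0,0],[0,0,0,0,0,0],[0,0,0,0,0,0],[0,0,0.005,0,0,0],[0,0,0.02,0,0,0]]' 1
python3 -m handwheel '[[0,0,0.02,0,0,0],[0,0,0.04,0,0,0],[0,0,0.07,0,0,0],[0,0,0.075,0,0,0],[0,-0.01,0.075,0,0,0],[0,-0.03,0.075,0,0,0],[0,-0.06,0.075,0,0,0],[0,-0.08,0.075,0,0,0]]'
python3 -m handwheel '[[-0.002,-0.03,0,0,0,0],[-0.005,-0.06,0,0,0,0],[-0.01,-0.1,0,0,0,0],[-0.015,-0.14,0,0,0,0],[-0.02,-0.18,0,0,0,0],[-0.02,-0.21,0,0,0,0],[-0.02,-0.235,0,0,0,0],[-0.02,-0.238,0,0,0,0]]'
python3 -m handwheel '[[0,0,0,0,0,0],[0,0,-0.02,0,0,0],[0,0,-0.05,0,0,0],[0,0,-0.075,0,0,0],[0,0,-0.09,0,0,0],[0,0,-0.094,0,0,0],[0,0,-0.094,0,0,0],[0,0,-0.094,0,0,0]]'
```

```text
time_s: 7.15
position: [0.5732, 0.3556, 0.0937]
tcp_rot: [[-0.105, 0.994, -0.005], [0.994, 0.105, -0.002], [-0.001, -0.005, -1.0]]
force: [0.4, -0.8, 0.8]
opening: 0.972
grasp_force: 0.0
time_s: 7.82
position: [0.5733, 0.2737, 0.1689]
tcp_rot: [[-0.105, 0.994, -0.003], [0.994, 0.105, -0.002], [-0.002, -0.004, -1.0]]
force: [-0.8, 0.4, -0.9]
opening: 0.997
grasp_force: 0.0
time_s: 8.48
position: [0.5537, 0.0336, 0.1693]
tcp_rot: [[-0.1, 0.995, -0.003], [0.995, 0.1, -0.001], [-0.001, -0.003, -1.0]]
force: [-0.0, 0.2, 0.7]
opening: 0.998
grasp_force: 0.0
time_s: 9.15
position: [0.5549, 0.0391, 0.0767]
tcp_rot: [[-0.106, 0.994, -0.0], [0.994, 0.106, 0.0], [0.0, -0.0, -1.0]]
force: [-0.0, 0.1, -0.4]
opening: 0.999
grasp_force: 0.0
```

```bash
python3 -m handwheel '[[0,-0.001,0,0,0,0],[0,-0.001,0,0,0,0],[0,-0.001,0,0,0,0],[0,-0.001,0,0,0,0],[0,-0.001,0,0,0,0],[0,-0.001,0,0,0,0],[0,-0.001,0,0,0,0],[0,-0.001,0,0,0,0]]' -1
python3 -m handwheel '[[0,0,0.005,0,0,0],[0,0,0.015,0,0,0],[0,0,0.03,0,0,0],[0,0,0.05,0,0,0],[0,0,0.07,0,0,0],[0,0,0.085,0,0,0],[0,0,0.09,0,0,0],[0,0,0.09,0,0,0]]'
python3 -m handwheel '[[-0.002,0.015,0,0,0,0],[-0.008,0.045,0,0,0,0],[-0.018,0.09,0,0,0,0],[-0.03,0.145,0,0,0,0],[-0.04,0.195,0,0,0,0],[-0.048,0.23,0,0,0,0],[-0.052,0.247,0,0,0,0],[-0.052,0.252,0,0,0,0]]'
python3 -m handwheel '[[0,0,0,0,0,0],[0,0,-0.02,0,0,0],[0,0,-0.045,0,0,0],[0,0,-0.065,0,0,0],[0,0,-0.08,0,0,0],[0,0,-0.086,0,0,0],[0,0,-0.089,0,0,0],[0,0,-0.089,0,0,0]]'
```

```text
time_s: 9.82
position: [0.5553, 0.0372, 0.0768]
tcp_rot: [[-0.105, 0.995, 0.001], [0.995, 0.105, -0.0], [-0.0, 0.001, -1.0]]
force: [0.3, -0.8, 1.4]
opening: 0.585
grasp_force: 29.9
time_s: 10.48
position: [0.5556, 0.0372, 0.1683]
tcp_rot: [[-0.105, 0.994, 0.003], [0.994, 0.105, -0.0], [-0.001, 0.003, -1.0]]
force: [-0.0, -0.4, -2.0]
opening: 0.592
grasp_force: 29.9
time_s: 11.15
position: [0.4995, 0.2949, 0.1653]
tcp_rot: [[-0.11, 0.994, -0.003], [0.994, 0.11, 0.002], [0.002, -0.003, -1.0]]
force: [0.0, 0.9, -1.8]
opening: 0.587
grasp_force: 29.9
time_s: 11.82
position: [0.5026, 0.2877, 0.0774]
tcp_rot: [[-0.104, 0.995, -0.002], [0.995, 0.104, -0.001], [-0.001, -0.002, -1.0]]
force: [-0.3, 0.4, -0.7]
opening: 0.586
grasp_force: 29.9
```

```bash
python3 -m handwheel '[[0,0,0,0,0,0],[0,0,0,0,0,0],[0,0,0,0,0,0],[0,0,0,0,0,0],[0,0,0,0,0,0],[0,0,0,0,0,0],[0,0,0.005,0,0,0],[0,0,0.02,0,0,0]]' 1
python3 -m handwheel '[[0,0,0.02,0,0,0],[0,0,0.04,0,0,0],[0,0,0.07,0,0,0],[0,0,0.075,0,0,0],[0,-0.01,0.075,0,0,0],[0,-0.03,0.075,0,0,0],[0,-0.06,0.075,0,0,0],[0,-0.08,0.075,0,0,0]]'
python3 -m handwheel '[[0.007,-0.03,0,0,0,0],[0.015,-0.065,0,0,0,0],[0.025,-0.1,0,0,0,0],[0.035,-0.14,0,0,0,0],[0.045,-0.18,0,0,0,0],[0.055,-0.21,0,0,0,0],[0.0615,-0.235,0,0,0,0],[0.0615,-0.244,0,0,0,0]]'
python3 -m handwheel '[[0,0,0,0,0,0],[0,0,-0.02,0,0,0],[0,0,-0.05,0,0,0],[0,0,-0.075,0,0,0],[0,0,-0.09,0,0,0],[0,0,-0.095,0,0,0],[0,0,-0.095,0,0,0],[0,0,-0.095,0,0,0]]'
```

```text
time_s: 12.48
position: [0.5014, 0.2888, 0.0962]
tcp_rot: [[-0.105, 0.994, -0.004], [0.994, 0.105, -0.002], [-0.001, -0.004, -1.0]]
force: [-0.2, -0.7, -0.3]
opening: 0.987
grasp_force: 0.0
time_s: 13.15
position: [0.5014, 0.207, 0.1714]
tcp_rot: [[-0.106, 0.994, -0.003], [0.994, 0.106, -0.002], [-0.001, -0.003, -1.0]]
force: [-0.9, -0.6, -0.0]
opening: 1.0
grasp_force: 0.0
time_s: 13.82
position: [0.565, -0.0392, 0.1714]
tcp_rot: [[-0.101, 0.995, 0.0], [0.995, 0.101, -0.001], [-0.001, -0.0, -1.0]]
force: [0.8, 1.1, 0.7]
opening: 1.004
grasp_force: 0.0
time_s: 14.48
position: [0.564, -0.0338, 0.0777]
tcp_rot: [[-0.106, 0.994, -0.001], [0.994, 0.106, 0.0], [0.0, -0.001, -1.0]]
force: [0.6, -0.6, -0.5]
opening: 0.997
grasp_force: 0.0
```

```bash
python3 -m handwheel '[[0,-0.0005,0,0,0,0],[0,-0.0005,0,0,0,0],[0,-0.0005,0,0,0,0],[0,-0.0005,0,0,0,0],[0,-0.0005,0,0,0,0],[0,-0.0005,0,0,0,0],[0,-0.0005,0,0,0,0],[0,-0.0005,0,0,0,0]]' -1
python3 -m handwheel '[[0,0,0.005,0,0,0],[0,0,0.015,0,0,0],[0,0,0.03,0,0,0],[0,0,0.055,0,0,0],[0,0,0.08,0,0,0],[0,0,0.1,0,0,0],[0,0,0.115,0,0,0],[0,0,0.12,0,0,0]]'
python3 -m handwheel '[[-0.002,0.005,0,0,0,0],[-0.006,0.015,0,0,0,0],[-0.012,0.03,0,0,0,0],[-0.022,0.055,0,0,0,0],[-0.034,0.085,0,0,0,0],[-0.046,0.115,0,0,0,0],[-0.058,0.145,0,0,0,0],[-0.07,0.175,0,0,0,0]]'
python3 -m handwheel '[[-0.012,0.03,0,0,0,0],[-0.024,0.06,0,0,0,0],[-0.036,0.09,0,0,0,0],[-0.048,0.12,0,0,0,0],[-0.06,0.15,0,0,0,0],[-0.07,0.175,0,0,0,0],[-0.076,0.19,0,0,0,0],[-0.077,0.198,0,0,0,0]]'
python3 -m handwheel '[[0,0,0,0,0,0],[0,0,-0.02,0,0,0],[0,0,-0.05,0,0,0],[0,0,-0.08,0,0,0],[0,0,-0.105,0,0,0],[0,0,-0.115,0,0,0],[0,0,-0.119,0,0,0],[0,0,-0.119,0,0,0]]'
```

```text
time_s: 15.15
position: [0.5648, -0.0354, 0.0778]
tcp_rot: [[-0.105, 0.995, 0.001], [0.995, 0.105, -0.0], [-0.0, 0.001, -1.0]]
force: [1.5, 0.4, 1.4]
opening: 0.551
grasp_force: 29.9
time_s: 15.82
position: [0.5655, -0.0355, 0.2009]
tcp_rot: [[-0.105, 0.994, 0.005], [0.994, 0.105, -0.001], [-0.002, 0.005, -1.0]]
force: [-0.1, -0.5, -0.8]
opening: 0.55
grasp_force: 29.9
time_s: 16.48
position: [0.4913, 0.1421, 0.1962]
tcp_rot: [[-0.105, 0.994, -0.004], [0.994, 0.105, 0.0], [0.001, -0.004, -1.0]]
force: [-0.1, 0.2, -0.9]
opening: 0.55
grasp_force: 29.9
time_s: 17.15
position: [0.4133, 0.3399, 0.1961]
tcp_rot: [[-0.109, 0.994, -0.004], [0.994, 0.109, -0.001], [-0.001, -0.005, -1.0]]
force: [-0.6, -0.1, -0.8]
opening: 0.548
grasp_force: 29.9
time_s: 17.82
position: [0.4168, 0.3366, 0.0785]
tcp_rot: [[-0.104, 0.995, -0.002], [0.995, 0.104, -0.002], [-0.001, -0.003, -1.0]]
force: [1.8, 0.3, -0.0]
opening: 0.551
grasp_force: 29.9
```

```bash
python3 -m handwheel '[[0,0,0,0,0,0],[0,0,0,0,0,0],[0,0,0,0,0,0],[0,0,0,0,0,0],[0,0,0,0,0,0],[0,0,0,0,0,0],[0,0,0.005,0,0,0],[0,0,0.02,0,0,0]]' 1
python3 -m handwheel '[[0,0,0.02,0,0,0],[0,0,0.05,0,0,0],[0,0,0.08,0,0,0],[0,0,0.1,0,0,0],[0.01,-0.01,0.11,0,0,0.03],[0.02,-0.03,0.11,0,0,0.08],[0.03,-0.06,0.11,0,0,0.13],[0.04,-0.08,0.11,0,0,0.18]]'
python3 -m handwheel '[[0.02,-0.03,0,0,0,0.06],[0.04,-0.06,0,0,0,0.12],[0.06,-0.09,0,0,0,0.18],[0.08,-0.12,0,0,0,0.24],[0.1,-0.15,0,0,0,0.3],[0.12,-0.18,0,0,0,0.36],[0.14,-0.21,0,0,0,0.42],[0.15,-0.23,0,0,0,0.483]]'
python3 -m handwheel '[[0,0,0,0,0,0],[0,0,0,0,0,0],[0,0,0,0,0,0],[0,0,0,0,0,0],[0,0,0,0,0,0],[0,0,0,0,0,0],[0,0,0,0,0,0],[0,0,0,0,0,0]]'
python3 - <<'E'
from h import *
T=pose(); im,D=cams.capture("wrist"); K,W=cam2world("wrist",T); P=cloud(K,W,D); z=P[...,2]
im2,D2=cams.capture("top")
cv2.imwrite("pics/w2.png",np.vstack([im[:,:640],cv2.resize(im2[120:330,150:470],(640,420))])[:800]) 
cv2.imwrite("pics/w2s.png",cv2.resize(cv2.imread("pics/w2.png"),(468,600)))
m=(D>0)&(np.hypot(P[...,0]-.6205,P[...,1]-.02)<.04)&(z>.028)&(z<.04)
Q=P[m][:,:2].astype(np.float32); print(m.sum(),cv2.minEnclosingCircle(Q),P[m].mean(0))
K,W=cam2world("top"); P=cloud(K,W,D2); z=P[...,2]
for n,x,y,a in [("box",.418,.338,.083),("can",.5035,.289,.085),("cap",.576,.356,.1)]:
    m=(D2>0)&(np.hypot(P[...,0]-x,P[...,1]-y)<.045)&(z>a)&(z<.13)
    Q=P[m][:,:2].astype(np.float32); R=cv2.minAreaRect(Q*1000); print(n,m.sum(),np.median(z[m]).round(4),np.round(R[0],1),np.round(R[1],1),round(R[2],1))
m=(D2>0)&(np.hypot(P[...,0]-.6205,P[...,1]-.02)<.055)&(z>.012)&(z<.027)
if m.sum(): print("stem?",m.sum(),P[m].mean(0))
E
```

```text
time_s: 18.48
position: [0.4161, 0.3371, 0.0974]
tcp_rot: [[-0.105, 0.994, -0.004], [0.994, 0.105, -0.002], [-0.002, -0.004, -1.0]]
force: [0.6, -0.3, 0.2]
opening: 0.983
grasp_force: 0.0
time_s: 19.15
position: [0.4572, 0.2564, 0.2093]
tcp_rot: [[-0.454, 0.891, 0.001], [0.891, 0.454, -0.001], [-0.001, 0.0, -1.0]]
force: [-0.7, 0.6, -0.4]
opening: 1.003
grasp_force: 0.0
time_s: 19.82
position: [0.6098, 0.0245, 0.2091]
tcp_rot: [[-0.991, 0.136, 0.003], [0.136, 0.991, -0.001], [-0.003, -0.001, -1.0]]
force: [-0.3, 0.0, 0.5]
opening: 1.0
grasp_force: 0.0
time_s: 20.48
position: [0.6071, 0.0283, 0.2087]
tcp_rot: [[-0.99, 0.14, 0.0], [0.14, 0.99, -0.0], [-0.0, -0.0, -1.0]]
force: [0.0, -0.4, 0.5]
opening: 1.002
grasp_force: 0.0
1339 ((0.6207477450370789, 0.020481865853071213), 0.022742895409464836) [0.62016041 0.02093352 0.03309751]
box 611 0.0945 [416.9 336.2] [48.  49.3] 6.2
can 525 0.0983 [502.8 288.4] [49.6 51.3] 0.3
cap 137 0.1141 [574.8 355.7] [24.6 22.6] 87.5
stem? 1 [0.60743529 0.00306545 0.02394994]
```

View pics/w2s.png

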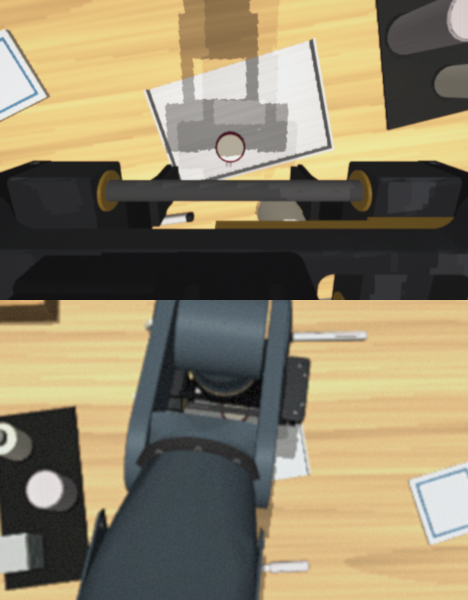

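Wrist view: the burgundy-rimmed white disc is at (230,147) in the picture, with its stem pointing straight away from the robot, square to the jaws. The lower half shows the three standing on the mat. I descend on the chestpiece.

```bash
python3 -m handwheel '[[0.007,-0.004,-0.02,0,0,0],[0.0135,-0.0078,-0.04,0,0,0],[0.0135,-0.0078,-0.06,0,0,0],[0.0135,-0.0078,-0.08,0,0,0],[0.0135,-0.0078,-0.1,0,0,0],[0.0135,-0.0078,-0.11,0,0,0],[0.0135,-0.0078,-0.11,0,0,0],[0.0135,-0.0078,-0.11,0,0,0]]'
python3 -m handwheel '[[0,0,-0.01,0,0,0],[0,0,-0.025,0,0,0],[0,0,-0.04,0,0,0],[0,0,-0.055,0,0,0],[0,0,-0.062,0,0,0],[0,0,-0.065,0,0,0],[0,0,-0.065,0,0,0],[0,0,-0.065,0,0,0]]'
```

```text
time_s: 21.25
position: [0.6208, 0.0199, 0.0984]
tcp_rot: [[-0.99, 0.14, -0.001], [0.14, 0.99, 0.0], [0.001, -0.0, -1.0]]
force: [0.7, 0.0, 0.2]
opening: 1.001
grasp_force: 0.0
time_s: 21.92
position: [0.6215, 0.0199, 0.0343]
tcp_rot: [[-0.99, 0.14, 0.001], [0.14, 0.99, -0.0], [-0.001, -0.0, -1.0]]
force: [0.5, -0.7, 0.6]
opening: 0.997
grasp_force: 0.0
```

```bash
python3 -m handwheel '[[0,0,0,0,0,0],[0,0,0,0,0,0],[0,0,0,0,0,0],[0,0,0,0,0,0],[0,0,0,0,0,0],[0,0,0,0,0,0],[0,0,0,0,0,0],[0,0,0,0,0,0]]' -1
python3 -m handwheel '[[0,0,0.005,0,0,0],[0,0,0.015,0,0,0],[0,0,0.03,0,0,0],[0,0,0.05,0,0,0],[0,0,0.065,0,0,0],[0,0,0.075,0,0,0],[0,0,0.08,0,0,0],[0,0,0.08,0,0,0]]'
python3 -m handwheel '[[-0.003,-0.006,0,0,0,0],[-0.008,-0.018,0,0,0,0],[-0.016,-0.036,0,0,0,0],[-0.027,-0.06,0,0,0,0],[-0.038,-0.085,0,0,0,0],[-0.049,-0.11,0,0,0,0],[-0.06,-0.135,0,0,0,0],[-0.071,-0.16,0,0,0,0]]'
python3 -m handwheel '[[-0.011,-0.025,0,0,0,0],[-0.022,-0.05,0,0,0,0],[-0.033,-0.075,0,0,0,0],[-0.044,-0.1,0,0,0,0],[-0.055,-0.125,0,0,0,0],[-0.065,-0.148,0,0,0,0],[-0.071,-0.16,0,0,0,0],[-0.072,-0.165,0,0,0,0]]'
python3 -m handwheel '[[0,0,0,0,0,0],[0,0,0,0,0,0],[0,0,-0.02,0,0,0],[0,0,-0.04,0,0,0],[0,0,-0.06,0,0,0],[0,0,-0.065,0,0,0],[0,0,-0.065,0,0,0],[0,0,-0.065,0,0,0]]'
```

```text
time_s: 22.58
position: [0.6208, 0.02, 0.0336]
tcp_rot: [[-0.99, 0.14, -0.0], [0.14, 0.99, 0.0], [0.0, 0.0, -1.0]]
force: [0.7, -0.0, 0.4]
opening: 0.5
grasp_force: 30.0
time_s: 23.25
position: [0.6216, 0.0199, 0.1152]
tcp_rot: [[-0.99, 0.14, 0.003], [0.14, 0.99, -0.0], [-0.003, -0.0, -1.0]]
force: [0.8, 0.0, -0.5]
opening: 0.508
grasp_force: 30.0
time_s: 23.92
position: [0.5477, -0.1418, 0.1124]
tcp_rot: [[-0.99, 0.141, -0.003], [0.141, 0.99, 0.001], [0.003, 0.0, -1.0]]
force: [-0.5, 0.4, -0.1]
opening: 0.501
grasp_force: 30.0
time_s: 24.58
position: [0.4758, -0.3071, 0.1127]
tcp_rot: [[-0.99, 0.144, -0.002], [0.144, 0.99, 0.001], [0.002, 0.001, -1.0]]
force: [-1.1, 0.6, -0.5]
opening: 0.502
grasp_force: 30.0
time_s: 25.25
position: [0.4783, -0.3041, 0.0487]
tcp_rot: [[-0.99, 0.139, -0.0], [0.139, 0.99, 0.0], [0.0, 0.0, -1.0]]
force: [0.3, -0.3, -0.7]
opening: 0.503
grasp_force: 30.0
```

```bash
python3 -m handwheel '[[0,0,-0.003,0,0,0],[0,0,-0.006,0,0,0],[0,0,-0.008,0,0,0],[0,0,-0.0095,0,0,0],[0,0,-0.0105,0,0,0],[0,0,-0.0105,0,0,0],[0,0,-0.0105,0,0,0],[0,0,-0.0105,0,0,0]]'
python3 -m handwheel '[[0,0,0,0,0,0],[0,0,0,0,0,0],[0,0,0,0,0,0],[0,0,0,0,0,0],[0,0,0,0,0,0],[0,0,0,0,0,0],[0,0,0,0,0,0],[0,0,0,0,0,0]]' 1
python3 -m handwheel '[[0,0,0.005,0,0,0],[0,0,0.02,0,0,0],[0,0,0.05,0,0,0],[0,0,0.08,0,0,0],[0,0,0.11,0,0,0],[0,0,0.14,0,0,0],[0,0,0.16,0,0,0],[0,0,0.165,0,0,0]]'
python3 - <<'E'
from h import *
T=pose(); im,D=cams.capture("wrist"); K,W=cam2world("wrist",T); P=cloud(K,W,D); z=P[...,2]; cv2.imwrite("pics/w3.png",im)
m=(D>0)&(np.hypot(P[...,0]-.4785,P[...,1]+.305)<.04)&(z>.03)&(z<.05)
if m.sum(): print(m.sum(),cv2.minEnclosingCircle(P[m][:,:2].astype(np.float32)),np.median(z[m]))
E
```

```text
time_s: 25.92
position: [0.4778, -0.3052, 0.0381]
tcp_rot: [[-0.99, 0.14, 0.0], [0.14, 0.99, -0.0], [-0.0, -0.0, -1.0]]
force: [-0.4, -0.0, -0.4]
opening: 0.503
grasp_force: 30.0
time_s: 26.58
position: [0.4778, -0.3051, 0.038]
tcp_rot: [[-0.99, 0.14, -0.0], [0.14, 0.99, -0.0], [0.0, -0.0, -1.0]]
force: [-0.5, -0.8, -0.1]
opening: 0.974
grasp_force: 0.0
time_s: 27.25
position: [0.4794, -0.3065, 0.2074]
tcp_rot: [[-0.99, 0.14, 0.006], [0.14, 0.99, -0.006], [-0.007, -0.005, -1.0]]
force: [-0.7, 0.7, 0.1]
opening: 1.001
grasp_force: 0.0
1438 ((0.47772032022476196, -0.3045153021812439), 0.02259698137640953) 0.03713064388119022
```

View pics/w3.png

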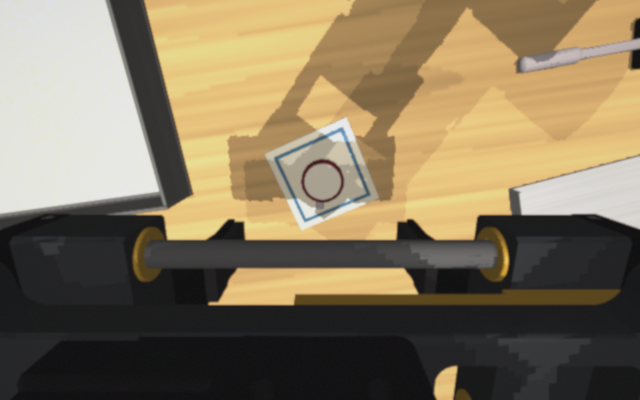

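The chestpiece at (322,180) sits in the middle of the coaster square, released. Now I return to the box on the mat.

```bash
python3 -m handwheel '[[0,0.01,0,0,0,-0.02],[0,0.03,0,0,0,-0.05],[0,0.06,0,0,0,-0.08],[-0.005,0.09,0,0,0,-0.11],[-0.01,0.12,0,0,0,-0.14],[-0.015,0.15,0,0,0,-0.17],[-0.02,0.18,0,0,0,-0.2],[-0.02,0.21,0,0,0,-0.22]]'
python3 -m handwheel '[[0,0.03,0,0,0,-0.03],[0,0.06,0,0,0,-0.06],[0,0.09,0,0,0,-0.09],[-0.005,0.12,0,0,0,-0.12],[-0.01,0.15,0,0,0,-0.15],[-0.015,0.18,0,0,0,-0.18],[-0.02,0.21,0,0,0,-0.21],[-0.02,0.24,0,0,0,-0.22]]'
python3 -m handwheel '[[0,0.03,0,0,0,-0.03],[0,0.06,0,0,0,-0.06],[0,0.09,0,0,0,-0.09],[-0.005,0.12,0,0,0,-0.12],[-0.01,0.15,0,0,0,-0.15],[-0.015,0.175,0,0,0,-0.18],[-0.02,0.187,0,0,0,-0.21],[-0.021,0.1915,0,0,0,-0.223]]'
python3 -m handwheel '[[0,0,-0.02,0,0,0],[0,0,-0.05,0,0,0],[0,0,-0.05,0,0,0],[0,0,-0.05,0,0,0],[0,0,-0.05,0,0,0],[0,0,-0.05,0,0,0],[0,0,-0.05,0,0,0],[0,0,-0.05,0,0,0]]'
python3 - <<'E'
from h import *
T=pose(); im,D=cams.capture("wrist"); K,W=cam2world("wrist",T); P=cloud(K,W,D); z=P[...,2]
for n,x,y,a in [("box",.417,.3365,.083),("can",.503,.289,.085),("cap",.575,.356,.1)]:
    m=(D>0)&(np.hypot(P[...,0]-x,P[...,1]-y)<.045)&(z>a)&(z<.125)
    if m.sum()<20: continue
    R=cv2.minAreaRect(P[m][:,:2].astype(np.float32)*1000); print(n,m.sum(),np.median(z[m]).round(4),np.round(R[0],1),np.round(R[1],1),round(R[2],1))
E
```

```text
time_s: 27.97
position: [0.4554, -0.093, 0.2015]
tcp_rot: [[-0.834, 0.552, -0.004], [0.552, 0.834, 0.002], [0.005, -0.001, -1.0]]
force: [0.9, 0.2, 0.0]
opening: 1.004
grasp_force: 0.0
time_s: 28.63
position: [0.4352, 0.1462, 0.2016]
tcp_rot: [[-0.521, 0.854, -0.005], [0.854, 0.521, -0.0], [0.002, -0.004, -1.0]]
force: [0.1, 0.0, -0.3]
opening: 1.004
grasp_force: 0.0
time_s: 29.3
position: [0.4148, 0.3381, 0.2013]
tcp_rot: [[-0.104, 0.995, -0.003], [0.995, 0.104, -0.001], [-0.001, -0.003, -1.0]]
force: [-0.5, -0.2, -0.1]
opening: 0.999
grasp_force: 0.0
time_s: 29.97
position: [0.4175, 0.3366, 0.1542]
tcp_rot: [[-0.104, 0.995, 0.002], [0.995, 0.104, 0.001], [0.001, 0.002, -1.0]]
force: [1.0, 0.5, -0.7]
opening: 1.002
grasp_force: 0.0
box 4104 0.0929 [416.5 341.1] [48.1 40.9] 5.9
can 440 0.0962 [480.8 292.9] [16.3 18.7] 30.7
cap 501 0.1103 [572.8 364.3] [22.5  7.5] 18.6
```

```bash
python3 -m handwheel '[[0,0,-0.02,0,0,0],[0,0,-0.04,0,0,0],[0,0,-0.06,0,0,0],[0,0,-0.07,0,0,0],[0,0,-0.076,0,0,0],[0,0,-0.076,0,0,0],[0,0,-0.076,0,0,0],[0,0,-0.076,0,0,0]]'
python3 -m handwheel '[[0,0,0,0,0,0],[0,0,0,0,0,0],[0,0,0,0,0,0],[0,0,0,0,0,0],[0,0,0,0,0,0],[0,0,0,0,0,0],[0,0,0,0,0,0],[0,0,0,0,0,0]]' -1
python3 -m handwheel '[[0,0,0.005,0,0,0],[0,0,0.015,0,0,0],[0,0,0.03,0,0,0],[0,0,0.055,0,0,0],[0,0,0.08,0,0,0],[0,0,0.1,0,0,0],[0,0,0.115,0,0,0],[0,0,0.12,0,0,0]]'
python3 -m handwheel '[[0.002,-0.005,0,0,0,0],[0.006,-0.015,0,0,0,0],[0.012,-0.03,0,0,0,0],[0.022,-0.055,0,0,0,0],[0.034,-0.085,0,0,0,0],[0.046,-0.115,0,0,0,0],[0.058,-0.145,0,0,0,0],[0.07,-0.175,0,0,0,0]]'
python3 -m handwheel '[[0.012,-0.03,0,0,0,0],[0.024,-0.06,0,0,0,0],[0.036,-0.09,0,0,0,0],[0.048,-0.12,0,0,0,0],[0.06,-0.15,0,0,0,0],[0.07,-0.175,0,0,0,0],[0.076,-0.19,0,0,0,0],[0.078,-0.197,0,0,0,0]]'
python3 -m handwheel '[[0,0,0,0,0,0],[0,0,-0.02,0,0,0],[0,0,-0.05,0,0,0],[0,0,-0.08,0,0,0],[0,0,-0.1,0,0,0],[0,0,-0.11,0,0,0],[0,0,-0.11,0,0,0],[0,0,-0.11,0,0,0]]'
```

```text
time_s: 30.68
position: [0.4175, 0.3368, 0.078]
tcp_rot: [[-0.104, 0.995, 0.002], [0.995, 0.104, 0.001], [0.001, 0.002, -1.0]]
force: [0.1, 1.0, -0.2]
opening: 0.995
grasp_force: 0.0
time_s: 31.35
position: [0.417, 0.3365, 0.0771]
tcp_rot: [[-0.104, 0.995, 0.0], [0.995, 0.104, 0.0], [0.0, 0.0, -1.0]]
force: [0.2, -0.2, 0.2]
opening: 0.554
grasp_force: 30.0
time_s: 32.02
position: [0.418, 0.3371, 0.2004]
tcp_rot: [[-0.104, 0.995, 0.005], [0.995, 0.104, 0.003], [0.002, 0.005, -1.0]]
force: [0.2, 0.5, -0.8]
opening: 0.55
grasp_force: 30.0
time_s: 32.68
position: [0.4861, 0.159, 0.1955]
tcp_rot: [[-0.104, 0.995, -0.004], [0.995, 0.104, -0.001], [-0.0, -0.004, -1.0]]
force: [0.4, 0.4, -1.8]
opening: 0.546
grasp_force: 30.0
time_s: 33.35
position: [0.5651, -0.0385, 0.1958]
tcp_rot: [[-0.101, 0.995, -0.001], [0.995, 0.101, -0.0], [0.0, -0.001, -1.0]]
force: [0.4, -0.2, -1.4]
opening: 0.551
grasp_force: 30.0
time_s: 34.02
position: [0.5644, -0.0345, 0.087]
tcp_rot: [[-0.105, 0.994, -0.001], [0.994, 0.105, 0.0], [0.001, -0.001, -1.0]]
force: [0.1, 0.4, -1.0]
opening: 0.549
grasp_force: 30.0
```

```bash
python3 -m handwheel '[[0,0,-0.003,0,0,0],[0,0,-0.006,0,0,0],[0,0,-0.008,0,0,0],[0,0,-0.0095,0,0,0],[0,0,-0.0095,0,0,0],[0,0,-0.0095,0,0,0],[0,0,-0.0095,0,0,0],[0,0,-0.0095,0,0,0]]'
python3 -m handwheel '[[0,0,0,0,0,0],[0,0,0,0,0,0],[0,0,0,0,0,0],[0,0,0,0,0,0],[0,0,0,0,0,0],[0,0,0,0,0,0],[0,0,0.005,0,0,0],[0,0,0.02,0,0,0]]' 1
python3 -m handwheel '[[0,0,0.02,0,0,0],[0,0,0.04,0,0,0],[0,0,0.07,0,0,0],[0,0,0.075,0,0,0],[0,0.01,0.075,0,0,0],[0,0.03,0.075,0,0,0],[0,0.06,0.075,0,0,0],[0,0.08,0.075,0,0,0]]'
python3 -m handwheel '[[-0.007,0.03,0,0,0,0],[-0.015,0.065,0,0,0,0],[-0.025,0.1,0,0,0,0],[-0.035,0.14,0,0,0,0],[-0.045,0.18,0,0,0,0],[-0.055,0.21,0,0,0,0],[-0.062,0.235,0,0,0,0],[-0.062,0.2437,0,0,0,0]]'
python3 -m handwheel '[[0,0,0,0,0,0],[0,0,-0.02,0,0,0],[0,0,-0.05,0,0,0],[0,0,-0.075,0,0,0],[0,0,-0.09,0,0,0],[0,0,-0.094,0,0,0],[0,0,-0.094,0,0,0],[0,0,-0.094,0,0,0]]'
```

```text
time_s: 34.68
position: [0.5649, -0.0356, 0.0777]
tcp_rot: [[-0.104, 0.995, 0.0], [0.995, 0.104, -0.0], [-0.0, 0.0, -1.0]]
force: [-0.1, -0.4, -1.2]
opening: 0.549
grasp_force: 30.0
time_s: 35.35
position: [0.5634, -0.0352, 0.0962]
tcp_rot: [[-0.104, 0.995, -0.004], [0.995, 0.104, 0.001], [0.002, -0.004, -1.0]]
force: [0.1, 0.1, 0.5]
opening: 0.982
grasp_force: 0.0
time_s: 36.02
position: [0.5634, 0.0467, 0.1714]
tcp_rot: [[-0.103, 0.995, -0.003], [0.995, 0.103, 0.001], [0.002, -0.003, -1.0]]
force: [-0.2, 0.0, 0.4]
opening: 1.005
grasp_force: 0.0
time_s: 36.68
position: [0.4993, 0.2918, 0.1711]
tcp_rot: [[-0.108, 0.994, -0.004], [0.994, 0.108, 0.0], [0.0, -0.004, -1.0]]
force: [-0.5, -0.4, -0.0]
opening: 0.998
grasp_force: 0.0
time_s: 37.35
position: [0.5035, 0.2874, 0.0787]
tcp_rot: [[-0.103, 0.995, 0.0], [0.995, 0.103, -0.0], [-0.0, 0.0, -1.0]]
force: [-0.1, 0.1, -0.1]
opening: 1.0
grasp_force: 0.0
```

```bash
python3 -m handwheel '[[0,0.001,-0.001,0,0,0],[0,0.001,-0.001,0,0,0],[0,0.001,-0.001,0,0,0],[0,0.001,-0.001,0,0,0],[0,0.001,-0.001,0,0,0],[0,0.001,-0.001,0,0,0],[0,0.001,-0.001,0,0,0],[0,0.001,-0.001,0,0,0]]' -1
python3 -m handwheel '[[0,0,0.005,0,0,0],[0,0,0.015,0,0,0],[0,0,0.03,0,0,0],[0,0,0.05,0,0,0],[0,0,0.07,0,0,0],[0,0,0.085,0,0,0],[0,0,0.09,0,0,0],[0,0,0.09,0,0,0]]'
python3 -m handwheel '[[0.002,-0.015,0,0,0,0],[0.008,-0.045,0,0,0,0],[0.018,-0.09,0,0,0,0],[0.03,-0.145,0,0,0,0],[0.04,-0.195,0,0,0,0],[0.048,-0.23,0,0,0,0],[0.0523,-0.246,0,0,0,0],[0.0523,-0.251,0,0,0,0]]'
python3 -m handwheel '[[0,0,0,0,0,0],[0,0,-0.02,0,0,0],[0,0,-0.045,0,0,0],[0,0,-0.065,0,0,0],[0,0,-0.075,0,0,0],[0,0,-0.08,0,0,0],[0,0,-0.08,0,0,0],[0,0,-0.08,0,0,0]]'
```

```text
time_s: 38.02
position: [0.503, 0.2893, 0.0778]
tcp_rot: [[-0.104, 0.995, 0.0], [0.995, 0.104, 0.0], [0.0, 0.0, -1.0]]
force: [-0.5, 0.2, 2.2]
opening: 0.588
grasp_force: 30.0
time_s: 38.68
position: [0.5037, 0.2895, 0.1694]
tcp_rot: [[-0.104, 0.995, 0.003], [0.995, 0.104, 0.001], [0.001, 0.004, -1.0]]
force: [-0.1, 0.7, -1.5]
opening: 0.584
grasp_force: 30.0
time_s: 39.35
position: [0.5573, 0.0319, 0.1667]
tcp_rot: [[-0.099, 0.995, 0.002], [0.995, 0.099, -0.003], [-0.003, 0.002, -1.0]]
force: [0.4, 1.0, -1.6]
opening: 0.587
grasp_force: 30.0
time_s: 40.02
position: [0.5553, 0.0388, 0.0879]
tcp_rot: [[-0.105, 0.994, 0.0], [0.994, 0.105, 0.0], [0.0, 0.0, -1.0]]
force: [0.3, -0.2, -1.3]
opening: 0.583
grasp_force: 30.0
```

```bash
python3 -m handwheel '[[0,-0.0005,-0.003,0,0,0],[0,-0.0005,-0.006,0,0,0],[0,-0.0005,-0.008,0,0,0],[0,-0.0005,-0.0095,0,0,0],[0,-0.0005,-0.0095,0,0,0],[0,-0.0005,-0.0095,0,0,0],[0,-0.0005,-0.0095,0,0,0],[0,-0.0005,-0.0095,0,0,0]]'
python3 -m handwheel '[[0,0,0,0,0,0],[0,0,0,0,0,0],[0,0,0,0,0,0],[0,0,0,0,0,0],[0,0,0,0,0,0],[0,0,0,0,0,0],[0,0,0.005,0,0,0],[0,0,0.02,0,0,0]]' 1
python3 -m handwheel '[[0,0,0.02,0,0,0],[0,0,0.04,0,0,0],[0,0,0.07,0,0,0],[0,0,0.075,0,0,0],[0,0.01,0.075,0,0,0],[0,0.03,0.075,0,0,0],[0,0.06,0.075,0,0,0],[0,0.08,0.075,0,0,0]]'
python3 -m handwheel '[[0.002,0.03,0,0,0,0],[0.005,0.06,0,0,0,0],[0.01,0.1,0,0,0,0],[0.015,0.14,0,0,0,0],[0.0195,0.18,0,0,0,0],[0.0195,0.21,0,0,0,0],[0.0195,0.233,0,0,0,0],[0.0195,0.238,0,0,0,0]]'
python3 -m handwheel '[[0,0,0,0,0,0],[0,0,-0.02,0,0,0],[0,0,-0.05,0,0,0],[0,0,-0.075,0,0,0],[0,0,-0.09,0,0,0],[0,0,-0.096,0,0,0],[0,0,-0.096,0,0,0],[0,0,-0.096,0,0,0]]'
```

```text
time_s: 40.68
position: [0.5552, 0.0376, 0.0781]
tcp_rot: [[-0.104, 0.995, 0.0], [0.995, 0.104, -0.0], [-0.0, 0.0, -1.0]]
force: [1.2, 0.6, -2.1]
opening: 0.587
grasp_force: 30.0
time_s: 41.35
position: [0.5537, 0.0378, 0.0968]
tcp_rot: [[-0.104, 0.995, -0.004], [0.995, 0.104, 0.001], [0.001, -0.004, -1.0]]
force: [0.5, 0.4, 0.5]
opening: 0.993
grasp_force: 0.0
time_s: 42.02
position: [0.5539, 0.1197, 0.1719]
tcp_rot: [[-0.103, 0.995, -0.003], [0.995, 0.103, 0.001], [0.001, -0.002, -1.0]]
force: [0.4, -0.5, -0.6]
opening: 1.0
grasp_force: 0.0
time_s: 42.68
position: [0.5728, 0.3604, 0.1712]
tcp_rot: [[-0.108, 0.994, -0.002], [0.994, 0.108, 0.001], [0.001, -0.002, -1.0]]
force: [0.4, 0.6, 0.1]
opening: 0.999
grasp_force: 0.0
time_s: 43.35
position: [0.5749, 0.3548, 0.0771]
tcp_rot: [[-0.103, 0.995, -0.0], [0.995, 0.103, -0.0], [-0.0, -0.0, -1.0]]
force: [0.4, -0.4, -0.3]
opening: 1.003
grasp_force: 0.0
```

```bash
python3 -m handwheel '[[0,0,-0.001,0,0,0],[0,0,-0.001,0,0,0],[0,0,-0.001,0,0,0],[0,0,-0.001,0,0,0],[0,0,-0.001,0,0,0],[0,0,-0.001,0,0,0],[0,0,-0.001,0,0,0],[0,0,-0.001,0,0,0]]' -1
python3 -m handwheel '[[0,0,0.005,0,0,0],[0,0,0.015,0,0,0],[0,0,0.03,0,0,0],[0,0,0.05,0,0,0],[0,0,0.07,0,0,0],[0,0,0.085,0,0,0],[0,0,0.09,0,0,0],[0,0,0.09,0,0,0]]'
python3 -m handwheel '[[-0.002,-0.015,0,0,0,0],[-0.006,-0.045,0,0,0,0],[-0.012,-0.09,0,0,0,0],[-0.019,-0.145,0,0,0,0],[-0.025,-0.19,0,0,0,0],[-0.029,-0.225,0,0,0,0],[-0.0312,-0.24,0,0,0,0],[-0.0312,-0.2445,0,0,0,0]]'
python3 -m handwheel '[[0,0,0,0,0,0],[0,0,-0.02,0,0,0],[0,0,-0.045,0,0,0],[0,0,-0.065,0,0,0],[0,0,-0.075,0,0,0],[0,0,-0.08,0,0,0],[0,0,-0.08,0,0,0],[0,0,-0.08,0,0,0]]'
```

```text
time_s: 44.02
position: [0.5749, 0.3558, 0.0762]
tcp_rot: [[-0.104, 0.995, 0.001], [0.995, 0.104, 0.0], [0.0, 0.001, -1.0]]
force: [0.3, -0.3, -1.1]
opening: 0.495
grasp_force: 29.9
time_s: 44.68
position: [0.5755, 0.3561, 0.1684]
tcp_rot: [[-0.104, 0.995, 0.004], [0.995, 0.104, 0.002], [0.001, 0.004, -1.0]]
force: [0.3, -0.2, -1.9]
opening: 0.494
grasp_force: 29.9
time_s: 45.35
position: [0.5414, 0.1065, 0.1649]
tcp_rot: [[-0.099, 0.995, -0.005], [0.995, 0.099, -0.002], [-0.001, -0.005, -1.0]]
force: [0.5, 0.1, -1.4]
opening: 0.494
grasp_force: 29.9
time_s: 46.02
position: [0.5439, 0.1118, 0.0863]
tcp_rot: [[-0.105, 0.995, 0.001], [0.995, 0.105, 0.0], [0.0, 0.001, -1.0]]
force: [-0.4, 0.4, -2.0]
opening: 0.496
grasp_force: 29.9
```

```bash
python3 -m handwheel '[[0,0,-0.003,0,0,0],[0,0,-0.006,0,0,0],[0,0,-0.008,0,0,0],[0,0,-0.01,0,0,0],[0,0,-0.01,0,0,0],[0,0,-0.01,0,0,0],[0,0,-0.01,0,0,0],[0,0,-0.01,0,0,0]]'
python3 -m handwheel '[[0,0,0,0,0,0],[0,0,0,0,0,0],[0,0,0,0,0,0],[0,0,0,0,0,0],[0,0,0,0,0,0],[0,0,0,0,0,0],[0,0,0.005,0,0,0],[0,0,0.02,0,0,0]]' 1
python3 -m handwheel '[[0,0,0.02,0,0,0],[0,0,0.05,0,0,0],[0,0,0.08,0,0,0],[0,0,0.11,0,0,0],[0,0.02,0.13,0,0,0],[0,0.05,0.13,0,0,0],[0,0.08,0.13,0,0,0],[0,0.1,0.13,0,0,0]]'
python3 -m handwheel '[[-0.01,0.03,0,0,0,0],[-0.03,0.06,0,0,0,0],[-0.05,0.09,0,0,0,0],[-0.07,0.12,0,0,0,0],[-0.09,0.15,0,0,0,0],[-0.11,0.18,0,0,0,0],[-0.12,0.2,0,0,0,0],[-0.12,0.2,0,0,0,0]]'
python3 - <<'E'
from h import *
im,D=cams.capture("top"); im2,_=cams.capture("scene"); cv2.imwrite("pics/end.png",np.hstack([cv2.resize(im[60:360,120:520],(400,300)),cv2.resize(im2[80:330,110:470],(400,300))]))
K,W=cam2world("top"); P=cloud(K,W,D); z=P[...,2]
for n,x,y,a,b in [("box",.565,-.035,.083,.13),("can",.5555,.038,.085,.13),("cap",.544,.112,.1,.13),("chest",.4785,-.305,.025,.05)]:
    m=(D>0)&(np.hypot(P[...,0]-x,P[...,1]-y)<.04)&(z>a)&(z<b)
    R=cv2.minAreaRect(P[m][:,:2].astype(np.float32)*1000); print(n,m.sum(),np.median(z[m]).round(4),np.round(R[0],1),np.round(R[1],1),round(R[2],1))
E
```

```text
time_s: 46.68
position: [0.5436, 0.1111, 0.0762]
tcp_rot: [[-0.104, 0.995, 0.0], [0.995, 0.104, -0.0], [-0.0, 0.0, -1.0]]
force: [-0.2, -0.2, -1.0]
opening: 0.493
grasp_force: 29.9
time_s: 47.35
position: [0.542, 0.1111, 0.0948]
tcp_rot: [[-0.104, 0.995, -0.004], [0.995, 0.104, -0.0], [0.0, -0.004, -1.0]]
force: [-0.3, 0.4, 0.1]
opening: 0.971
grasp_force: 0.0
time_s: 48.02
position: [0.5434, 0.2132, 0.2274]
tcp_rot: [[-0.104, 0.995, 0.002], [0.995, 0.104, 0.001], [0.001, 0.002, -1.0]]
force: [0.2, -0.4, -0.4]
opening: 0.995
grasp_force: 0.0
time_s: 48.68
position: [0.4205, 0.4147, 0.2265]
tcp_rot: [[-0.109, 0.994, -0.0], [0.994, 0.109, 0.002], [0.002, -0.0, -1.0]]
force: [-0.2, -0.2, -0.0]
opening: 0.998
grasp_force: 0.0
box 545 0.0947 [564.6 -35.1] [48.7 48.6] 5.8
can 485 0.0986 [554.2  37.6] [49.9 49.9] 1.5
cap 120 0.1146 [543.7 111.4] [24.  22.6] 87.2
chest 372 0.039 [ 478.6 -305.7] [44.2 46.3] 33.1
```

View pics/end.png

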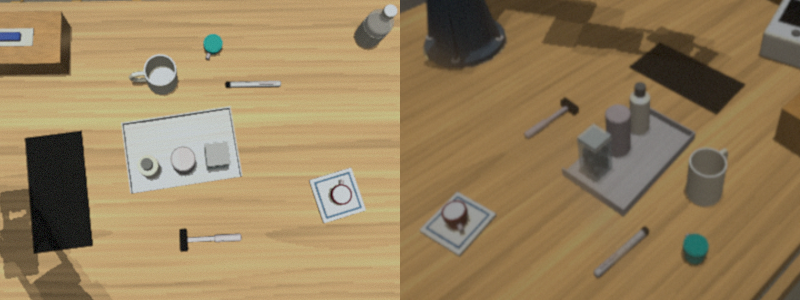

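All three stand back in the tray within about 2 mm of their start, the chestpiece is centred on the coaster, and the bystanders are where they were.

```bash
python3 -c "
from rig import bot
print(bot.hand_in())"
```

```text
the job is handed in; nothing more can be done
None
```

I handed the job in at about 49 s: the chestpiece stands centred on the coaster, white disc up, and the tips box, canister and bottle are upright in the tray within about 2 mm of their starting places, but the hand-in gave no verdict.

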